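Close one print-room tray, draw out the wide one by its lip

ROBOT

A 6-joint arm with a two-finger parallel gripper is mounted at the origin on the work surface. World frame = base frame: x ahead of the robot, y to its left, z up, the work surface at z = 0. Lengths are in mm, angles in rad, forces in N, time in s.
With the tool pointing down it reaches from about 400 to 925 mm from the base axis. Payload 12.5 kg.
Tool frame: the origin (TCP) lies at the very end of the fingers, on their centre line; the grasp point (between the pads) lies 19 mm behind it; z points along the fingers, y is the direction in which the jaws open and shut (so a half turn about z gives the same grasp; the last joint's range is limited). The gripper opens to 95 mm and grips with 3 to 60 N. Pads are 20 mm wide; open, the fingers measure 119 mm over their backs; the gripper's body (75 mm by 180 mm) begins 59 mm behind the grasp point.
Start: joints at [1.108, 0.491, 1.559, -0, 1.092, -0.106], TCP at [218.283, 585.661, 214.661] pointing down, gripper open.
Joint ranges: [-3.1, 3.1], [-0.84, 2.19], [0.05, 2.79], [-1.13, 4.28], [0.06, 2.93], [-2.69, 2.69]. Speed limits (rad/s): [2.22, 2.22, 2.79, 3.14, 3.14, 3.14].

INTERFACE

Orientations are given as [roll, pitch, yaw] about the fixed x, y, z axes, in that order (R = Rz(yaw) Ry(pitch) Rx(roll)).
In Python, from cell import env, read_camera, get_calibration gives the robot as it stands.
- The arm moves only by the tool arm_command, never from a script. Its argument "targets" is a list of rows, each a list of 3 entries, a list of its own where there are three numbers: the turn, a rotation vector about the tool's x, y, z in rad, then the shift along the tool's x, y, z in m, then the closure in counts, from 0 (fully open) to 255 (shut). In form: [[[rx, ry, rz], [tx, ty, tz], fingers], ...]. A call has 1 to 8 rows; each row is the pose to reach, as a shift and turn from the pose commanded when the call began, along the tool's axes at that moment; what a row does not reach only later rows make up. A row lasts 1/10 s, in which the tool goes at most 50 mm and 8.59 degrees, less where a joint would pass 70% of its speed; a pose out of reach is approached as far as the arm can. A call with a gripper value outside its range is refused whole. The fingers move at their own pace and stop on an object; the grip force is fixed at half the most. Time passes only in rows, so rows that repeat a pose let the fingers close. It gives the time, the measured TCP pose, the force and the opening at its end, in the units of the state.
- env.state(): the state, without advancing time (a new reading comes with each control period).
- read_camera(name): name is "scene" or "top"; returns (picture, depth): 420x560x3 uint8, blue, green, red; 420x560 float32, mm along the optical axis (not along the pixel's ray), 0 where there is no reading.
- get_calibration(name): a dict with "vfov" (degrees; the focal length in pixels is half the picture's height over the tangent of half this angle, whatever the lens; pixels are square), "cx", "cy" (the principal point, pixels), "k1" (the pictures are not rectified: a ray, as slopes to the right and down, at radius r is drawn at 1 + k1 r^2 times it, then the intrinsics apply), "world_from_camera" (4x4, takes a point from camera to world coordinates). Camera axes: x right, y down, z forward; pixel columns grow to the right and rows downward; lengths in mm; the calibration is good to about 2 mm. A picture is of the moment at which its call begins. get_calibration takes no time and is no camera call.
- env.job_done(): hands the job in, once; it reports no verdict.
The state is a dict: "t": time; "joints": joint angles; "qvel": joint speeds; "tau": joint torques, N m; "eef_pos": TCP position; "tcp_rot": TCP orientation; "ft_force": force on the tool from outside, world axes, zero at the start; "moment": the same for the moment, N m; "opening": opening from 0.0 (shut) to 1.0 (fully open).
Only numpy, scipy, OpenCV 4.12 (cv2) and the standard library are available. Lean on these libraries where they do the work, as an engineer would, in place of code of your own. Each camera call takes 0.05 s, during which the arm holds its last target.

TASK

Of the three bench-top tray units, one narrow tray was left drawn out: push it fully home, as far as it goes, with the fingertips, and only then hook a fingertip behind the lip of the wide tray and draw it out all the way to its stop. Do not pinch the tray fronts, and leave the other narrow tray shut and the tin, jar and roller as they stand.

Things in the scene. Friction and masses are not known exactly. Their poses are not given: they have to be found in the camera images.
- wide_lip (a point): Upright aluminium lip across the front of the wide tray, 130 mm wide, 4 mm thick. Origin: middle of its top edge on the inner face (hooked from behind), 52 mm above the bench. x: level, into the case; y: across; z: up; the tray draws out to -x. Open tray behind it: floor 36 mm below the origin, 120 mm between side walls, 60 mm (home; plus the joint value) to the case front.
- wide_face (a point): Plywood facing on the robot's side of the lip of the wide tray, 142 mm wide, 35 mm high, 5 mm thick. Origin: centre of its outer face, 28 mm above the bench, 9 mm in front of the lip's inner face; axes as the lip's. Its top is 6 mm below the lip's.
- open_lip (a point): Upright aluminium lip across the front of the narrow tray that was left standing out, 85 mm wide, 4 mm thick. Origin: middle of its top edge on the inner face (hooked from behind), 52 mm above the bench. x: level, into the case; y: across; z: up; the tray draws out to -x. Open tray behind it: floor 36 mm below the origin, 75 mm between side walls, 60 mm (home; plus the joint value) to the case front.
- open_face (a point): Plywood facing on the robot's side of the lip of the narrow tray that was left standing out, 97 mm wide, 35 mm high, 5 mm thick. Origin: centre of its outer face, 28 mm above the bench, 9 mm in front of the lip's inner face; axes as the lip's. Its top is 6 mm below the lip's.
- shut_lip (a point): Upright aluminium lip across the front of the other narrow tray, which stays shut, 85 mm wide, 4 mm thick. Origin: middle of its top edge on the inner face (hooked from behind), 52 mm above the bench. x: level, into the case; y: across; z: up; the tray draws out to -x. Open tray behind it: floor 36 mm below the origin, 75 mm between side walls, 60 mm (home; plus the joint value) to the case front.
- wide (a joint): How far the wide tray is drawn out, m: 0 = fully home, 0.11 = out at its stop. Starts home or up to 15 mm out. All three trays slide level with about 2 N of friction plus 6 N per m/s, and stay where they are left. The plywood cases are fixed, 52 mm high, roofs 58 mm above the bench, in a row in any order.
- open (a joint): How far the narrow tray that was left out stands out, m: 0 = fully home (hard stop), 0.11 = out at its stop. Starts 50 to 95 mm out.
- shut (a joint): How far the other narrow tray stands out, m: 0 = fully home, where it starts.
- tin: Loose bystander: low round steel ink tin, 60 mm across, 40 mm high, standing on the bench between the robot and the narrow tray that stays shut, 60 to 90 mm from its front to the tin's centre. Origin: centre of its underside.
- jar: Loose bystander: ink jar with a black cap, 66 mm across, 85 mm high, standing on the bench to the left of the units (+y). Origin: centre of its underside.
- roller: Loose bystander: ink roller lying on the bench to the right of the units (-y), 100 mm wide, about 160 mm long, 36 mm high, handle towards -x of its own frame. Origin: under the roller's middle.

How it is judged:
By the outcome, as a careful person would: the job done as asked, in the order asked, and still so for the second after the job is handed in, with the robot touching nothing.
It also fails if it takes over 46 s, if anything falls off the work surface, if the arm or the gripper's body presses on something with over 40 N, if the wrist force passes 120 N, or if a joint passes its speed limit or range.

## Working session

There is one attempt and no reset: what is moved stays moved. The work goes in short steps, Python scripts to look and compute and a tool call to move; the robot and the scene stay as the last step left them, time stands still between calls to the robot, and variables do not carry over. Pictures are saved under pics/ and viewed, and the job is handed in when it is done.

Besides the shell and the picture viewer there is one more tool, called by a JSON object that holds its "name" and its "arguments", one argument or row to a line. arm_command: Moves the arm, as the interface text tells. Its arguments: {"type":"object","properties":{"targets":{"type":"array"}},"required":["targets"]}

```bash
ls; mkdir -p pics; python3 - <<'E'
from cell import env, read_camera, get_calibration
import cv2, numpy as np
for n in ("scene","top"):
    p,d=read_camera(n); cv2.imwrite(f"pics/{n}0.png",p); np.save(f"pics/{n}0.npy",d); c=get_calibration(n); print(n,c)
print(env.state())
E
```

```text
pics
scene {'vfov': 54.79308840198932, 'cx': 287.5792891489887, 'cy': 210.30289044932837, 'k1': -0.1112842718983275, 'world_from_camera': array([[-7.90920328e-01,  3.69891853e-01, -4.87468001e-01,
         1.21394466e+03],
       [ 6.11589916e-01,  5.03965065e-01, -6.09899162e-01,
         7.76030314e+02],
       [ 2.00701118e-02, -7.80512159e-01, -6.24818342e-01,
         8.77048470e+02],
       [ 0.00000000e+00,  0.00000000e+00,  0.00000000e+00,
         1.00000000e+00]])}
top {'vfov': 54.73424396990523, 'cx': 280.25680471165185, 'cy': 210.7277633883894, 'k1': -0.05676250642774867, 'world_from_camera': array([[-1.19787673e-02, -9.93468550e-01,  1.13475765e-01,
         4.78853642e+02],
       [-9.99869022e-01,  1.06655035e-02, -1.21731370e-02,
        -1.52004596e+01],
       [ 1.08833526e-02, -1.13606722e-01, -9.93466187e-01,
         1.12080743e+03],
       [ 0.00000000e+00,  0.00000000e+00,  0.00000000e+00,
         1.00000000e+00]])}
{'t': 0.1, 'joints': array([ 1.10840432e+00,  4.91523349e-01,  1.55936826e+00,  6.95227303e-06,
        1.09171492e+00, -1.05611309e-01]), 'qvel': array([ 0.00114078, -0.00175465, -0.00124423, -0.00095338,  0.00048855,
        0.00039177]), 'tau': array([ 3.37524485e-03, -6.13624549e+01, -2.58609992e+01,  6.94777141e-02,
        4.70365933e-02, -4.45913224e-05]), 'eef_pos': array([218.17754294, 585.4599897 , 214.11220794]), 'tcp_rot': array([-3.14058508e+00, -1.13009916e-04,  2.78480869e+00]), 'ft_force': array([-0.51101311,  0.06433356,  0.40857064]), 'moment': array([ 0.02066818, -0.00096034,  0.01246979]), 'opening': 0.9995321766315062}
```

View pics/top0.png

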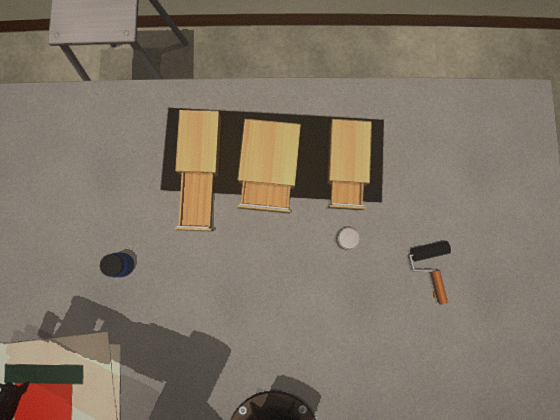

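View pics/scene0.png

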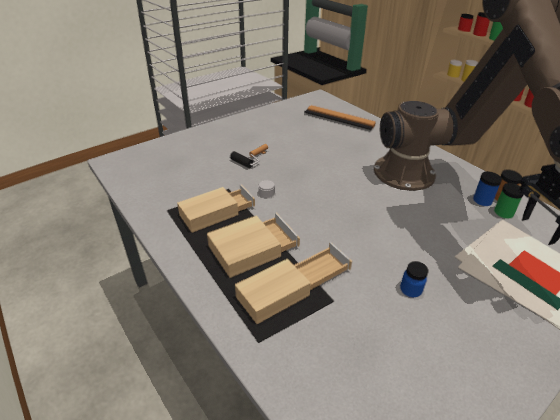

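The top view shows the open narrow tray on the left (lip near 195,229), the wide one in the middle (lip near 265,209) and the shut one on the right (lip near 346,207). The tin is at (348,238), the jar at (117,264) and the roller at (430,265). I'll enlarge it.

```bash
cat > h.py <<'E'
from cell import env, read_camera, get_calibration
import cv2, numpy as np
def cam(n):
    c=get_calibration(n); f=210/np.tan(np.radians(c['vfov']/2)); return c,f
def world(n,u,v,z):
    c,f=cam(n); x=(u-c['cx'])/f; y=(v-c['cy'])/f; rd=np.hypot(x,y); r=rd
    for _ in range(30): r=rd/(1+c['k1']*r*r)
    s=r/rd if rd>0 else 1
    T=c['world_from_camera']; d=T[:3,:3]@np.array([x*s,y*s,1]); o=T[:3,3]
    return o+d*(z-o[2])/d[2]
def proj(n,P):
    c,f=cam(n); T=c['world_from_camera']; q=T[:3,:3].T@(np.array(P)-T[:3,3]); x,y=q[:2]/q[2]; k=1+c['k1']*(x*x+y*y)
    return c['cx']+f*x*k, c['cy']+f*y*k
def crop(src,out,u0,v0,w,h,s):
    p=cv2.imread(src)[v0:v0+h,u0:u0+w]; cv2.imwrite(out,cv2.resize(p,None,fx=s,fy=s,interpolation=cv2.INTER_CUBIC))
E
python3 -c "
from h import *
crop('pics/top0.png','pics/c1.png',170,160,70,80,7)
crop('pics/top0.png','pics/c2.png',230,160,80,60,9)
crop('pics/scene0.png','pics/c3.png',220,180,150,110,5)"
```

```text
(no output)
```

View pics/c1.png

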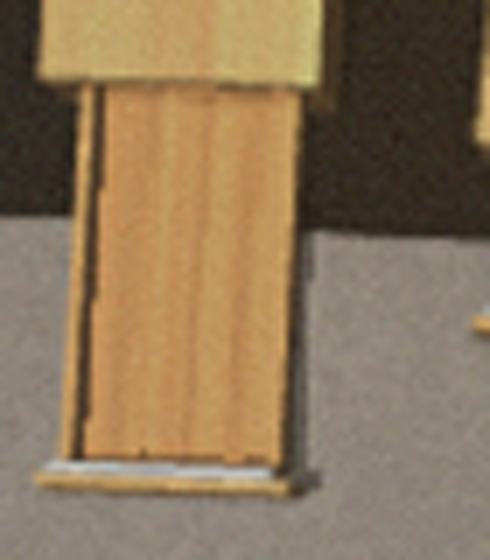

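View pics/c2.png

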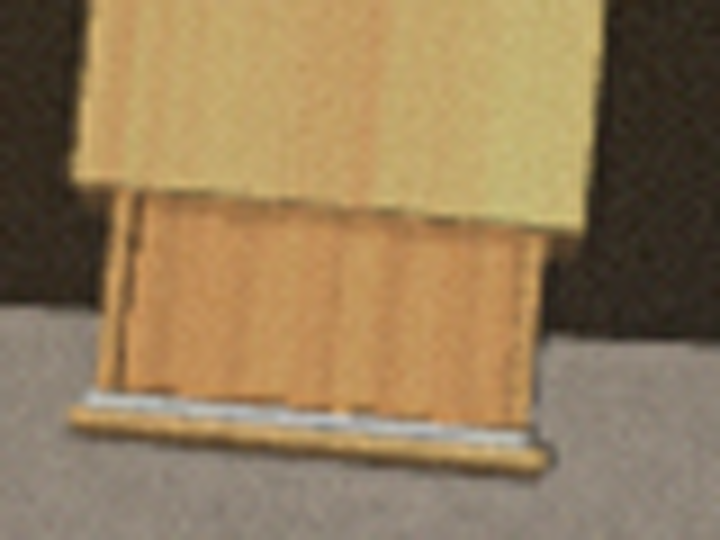

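View pics/c3.png

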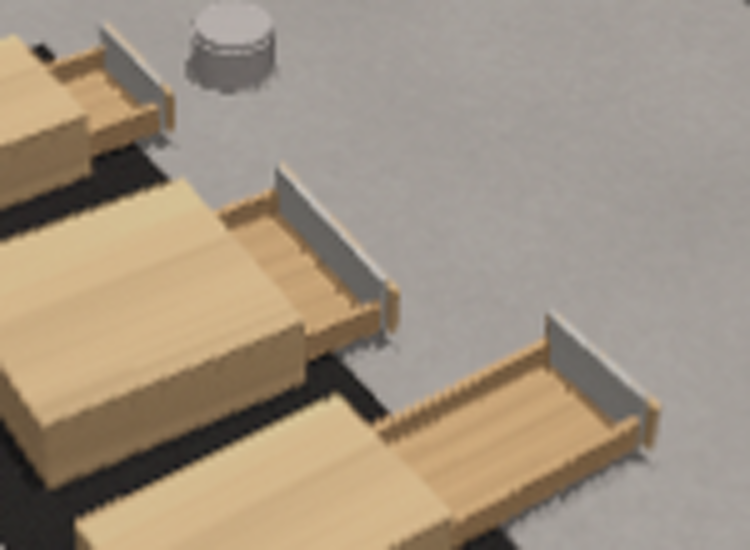

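```bash
python3 - <<'E'
from h import *
crop('pics/top0.png','pics/c4.png',165,100,145,100,5)
def W(c,U,V,z):
    u0,v0,s=c; return world('top',u0+(U+.5)/s-.5,v0+(V+.5)/s-.5,z)
def rep(name,a,b):
    m=(a+b)/2; d=a-b; print(name,a[:2].round(1),b[:2].round(1),'mid',m[:2].round(1),'w',np.hypot(*d[:2]).round(1),'yaw',np.degrees(np.arctan2(-d[0],d[1])).round(2))
A=(170,160,7);B=(230,160,9)
rep('open lip',W(A,47,462,52),W(A,280,468,52))
rep('open facetop outer',W(A,36,482,45.5),W(A,300,493,45.5))
rep('open roof',W(A,38,81,58),W(A,323,83,58))
rep('wide lip',W(B,92,391,52),W(B,532,432,52))
rep('wide face',W(B,70,425,45.5),W(B,548,470,45.5))
rep('wide roof',W(B,74,185,58),W(B,582,238,58))
E
```

```text
open lip [564.4 247. ] [561.2 158.8] mid [562.8 202.9] w 88.3 yaw -2.06
open facetop outer [557.3 252.7] [552.1 152.2] mid [554.7 202.4] w 100.6 yaw -2.96
open roof [709.7 251.6] [707.6 142.7] mid [708.6 197.1] w 109.0 yaw -1.1
wide lip [622.7  79. ] [609.2 -50.7] mid [616.   14.1] w 130.4 yaw -5.98
wide face [613.5  86.1] [598.6 -55.5] mid [606.   15.3] w 142.4 yaw -6.03
wide roof [683.4  83.8] [666.  -66.1] mid [674.7   8.8] w 150.9 yaw -6.63
```

View pics/c4.png

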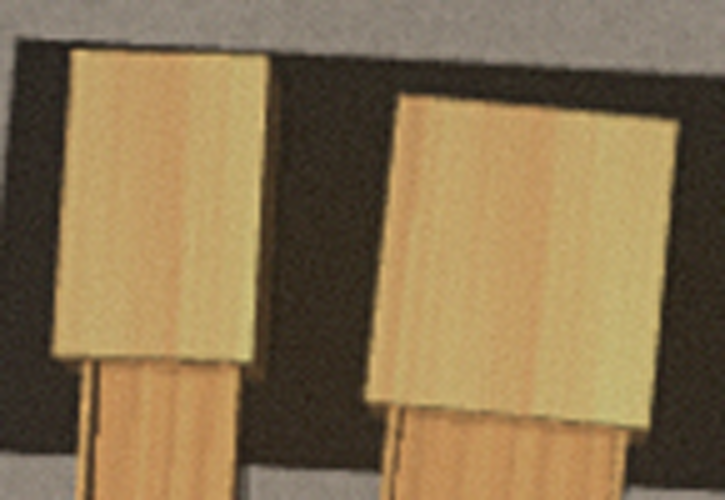

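```bash
cat >> h.py <<'E'
def delta(P,yaw,cur=None,cyaw=None):
    s=env.state(); cur=s['eef_pos'] if cur is None else cur; cyaw=s['tcp_rot'][2] if cyaw is None else cyaw
    d=(np.array(P)-cur)/1000; c,n=np.cos(cyaw),np.sin(cyaw)
    w=(yaw-cyaw+np.pi)%(2*np.pi)-np.pi
    print('shift',np.round([d[0]*c+d[1]*n, d[0]*n-d[1]*c, -d[2]],4),'rz',round(-w,4))
E
python3 - <<'E'
from h import *
print('tin',world('top',348,237,40),'jar',world('top',112,265,85))
delta((505,206,130),np.pi-.037,(218.283,585.661,214.661),2.7848)
E
```

```text
tin [ 529.72263014 -208.57776492   40.        ] jar [462.6202122  402.40211901  85.        ]
shift [-0.4013 -0.2556  0.0847] rz -0.3198
```

{"name": "arm_command", "arguments": {
  "targets": [
    [[0,0,-0.03],[-0.04,-0.025,0.0],255],
    [[0,0,-0.07],[-0.08,-0.05,0.0],255],
    [[0,0,-0.11],[-0.12,-0.075,0.0],255],
    [[0,0,-0.15],[-0.16,-0.1,0.0],255],
    [[0,0,-0.19],[-0.2,-0.13,0.0],255],
    [[0,0,-0.23],[-0.24,-0.155,0.0],255],
    [[0,0,-0.27],[-0.28,-0.18,0.0],255],
    [[0,0,-0.32],[-0.32,-0.205,0.0],255]
  ]
}}

```text
t: 0.9
eef_pos: [447.3, 280.1, 214.6]
tcp_rot: [3.142, -0.0, 3.107]
ft_force: [0.0, 0.4, 0.0]
opening: 0.381
```

```bash
python3 - <<'E'
from h import *
s=env.state();print(s['t'],s['eef_pos'],s['tcp_rot'],s['opening'],s['joints'])
delta((505,206,130),np.pi-.037)
E
```

```text
0.9 [447.30299079 280.07043791 214.57642325] [ 3.14157538e+00 -1.73928125e-04  3.10653779e+00] 0.38088147250153426 [ 4.34166965e-01  3.53400492e-01  1.79584981e+00  1.12316843e-04
  9.92489672e-01 -1.10163589e+00]
shift [-0.0603 -0.072   0.0846] rz 0.0019
```

{"name": "arm_command", "arguments": {
  "targets": [
    [[0,0,0],[-0.025,-0.03,0.0],255],
    [[0,0,0],[-0.06,-0.072,0.03],255],
    [[0,0,0],[-0.06,-0.072,0.06],255],
    [[0,0,0],[-0.06,-0.072,0.085],255],
    [[0,0,0],[-0.06,-0.072,0.085],255],
    [[0,0,0],[-0.06,-0.072,0.085],255],
    [[0,0,0],[-0.06,-0.072,0.085],255]
  ]
}}

```text
t: 1.6
eef_pos: [504.3, 208.2, 131.0]
tcp_rot: [3.141, 0.002, 3.105]
ft_force: [0.6, -0.4, 0.4]
opening: 0.007
```

```bash
python3 - <<'E'
from h import *
s=env.state();print(s['t'],s['eef_pos'],s['tcp_rot'],s['opening'])
for n in("top","scene"):
    p,d=read_camera(n); cv2.imwrite(f'pics/{n}1.png',p)
delta((522,204.5,20),np.pi-.037)
E
```

```text
1.6 [504.26041599 208.18524177 130.98020006] [3.14095121e+00 1.81691452e-03 3.10549011e+00] 0.007308188232462829
shift [-0.0179 -0.003   0.111 ] rz 0.001
```

View pics/top1.png

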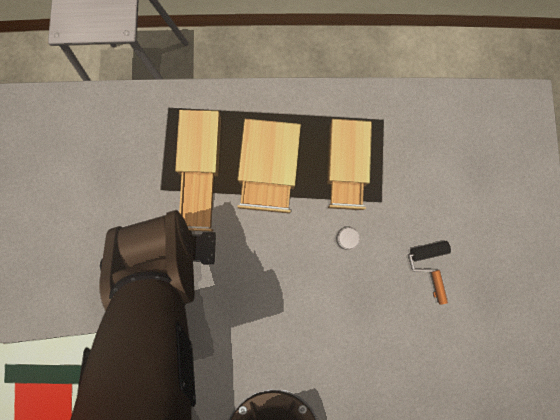

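View pics/scene1.png

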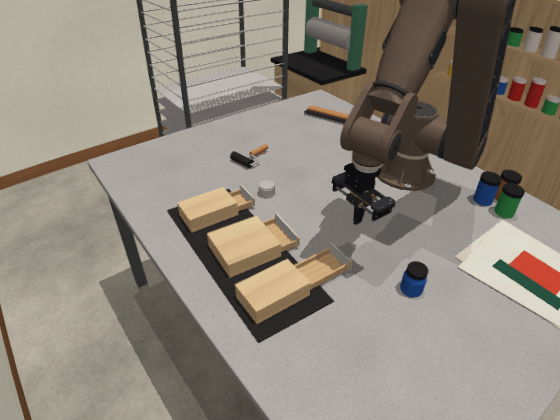

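The closed fingers are above the bench in front of the open tray (scene 360,215) and clear of everything. Next I go down.

{"name": "arm_command", "arguments": {
  "targets": [
    [[0,0,0],[-0.01,-0.003,0.03],255],
    [[0,0,0],[-0.01,-0.003,0.06],255],
    [[0,0,0],[-0.01,-0.003,0.09],255],
    [[0,0,0],[-0.01,-0.003,0.109],255],
    [[0,0,0],[-0.01,-0.003,0.109],255],
    [[0,0,0],[-0.02,-0.003,0.109],255],
    [[0,0,0],[-0.02,-0.003,0.109],255]
  ]
}}

```text
t: 2.4
eef_pos: [525.9, 204.3, 22.3]
tcp_rot: [3.14, 0.004, 3.105]
ft_force: [-0.0, -1.0, -0.5]
opening: 0.005
```

{"name": "arm_command", "arguments": {
  "targets": [
    [[0,0,0],[-0.008,0,0],255],
    [[0,0,0],[-0.014,0,0],255],
    [[0,0,0],[-0.02,0,0],255],
    [[0,0,0],[-0.028,0,0],255],
    [[0,0,0],[-0.036,0,0],255],
    [[0,0,0],[-0.044,0,0],255],
    [[0,0,0],[-0.052,0,0],255],
    [[0,0,0],[-0.06,0,0],255]
  ]
}}

```text
t: 3.2
eef_pos: [584.3, 201.6, 20.6]
tcp_rot: [-3.141, -0.0, 3.105]
ft_force: [-2.2, -1.6, 1.1]
opening: 0.005
```

{"name": "arm_command", "arguments": {
  "targets": [
    [[0,0,0],[-0.008,0,0],255],
    [[0,0,0],[-0.014,0,0],255],
    [[0,0,0],[-0.02,0,0],255],
    [[0,0,0],[-0.025,0,0],255],
    [[0,0,0],[-0.028,0,0],255],
    [[0,0,0],[-0.031,0,0],255]
  ]
}}

```text
t: 3.8
eef_pos: [614.7, 200.5, 20.5]
tcp_rot: [-3.142, -0.0, 3.105]
ft_force: [-2.3, -2.0, -0.1]
opening: 0.005
```

{"name": "arm_command", "arguments": {
  "targets": [
    [[0,0,0],[-0.003,0,0],255],
    [[0,0,0],[-0.006,0,0],255],
    [[0,0,0],[-0.008,0,0],255],
    [[0,0,0],[-0.01,0,0],255]
  ]
}}

```text
t: 4.2
eef_pos: [624.7, 200.2, 20.6]
tcp_rot: [3.142, -0.0, 3.105]
ft_force: [-2.4, -0.8, -0.6]
opening: 0.007
```

{"name": "arm_command", "arguments": {
  "targets": [
    [[0,0,0],[-0.002,0,0],255],
    [[0,0,0],[-0.004,0,0],255]
  ]
}}

```text
t: 4.4
eef_pos: [628.7, 200.1, 20.6]
tcp_rot: [3.141, -0.0, 3.105]
ft_force: [-2.9, -1.0, -1.3]
opening: 0.005
```

{"name": "arm_command", "arguments": {
  "targets": [
    [[0,0,0],[-0.002,0,0],255],
    [[0,0,0],[-0.004,0,0],255]
  ]
}}

```text
t: 4.6
eef_pos: [629.0, 200.0, 20.6]
tcp_rot: [-3.14, -0.009, 3.105]
ft_force: [-28.0, 0.5, 16.7]
opening: 0.002
```

The stop is reached: the push force jumped to 28 N at x=629, where the measurement predicted it. I'll ease off, retreat and look.

{"name": "arm_command", "arguments": {
  "targets": [
    [[0,0,0],[0,0,0],255],
    [[0,0,0],[0.003,0,0],255],
    [[0,0,0],[0.008,0,0],255],
    [[0,0,0],[0.025,0,0],255],
    [[0,0,0],[0.045,0,0],255],
    [[0,0,0],[0.045,0,-0.04],255],
    [[0,0,0],[0.045,0,-0.08],255],
    [[0,0,0],[0.045,0,-0.12],255]
  ]
}}

```text
t: 5.4
eef_pos: [587.9, 201.7, 142.4]
tcp_rot: [3.141, 0.001, 3.105]
ft_force: [1.2, -0.4, 1.4]
opening: 0.001
```

```bash
python3 - <<'E'
from h import *
s=env.state();print(s['t'],s['eef_pos'],s['tcp_rot'],s['ft_force'])
for n in("scene",):
    p,d=read_camera(n); cv2.imwrite(f'pics/{n}2.png',p)
crop('pics/scene2.png','pics/c5.png',200,170,190,140,4)
# hook centre: lip mid + 28 mm into the tray
a=np.radians(-6.1); P=np.array([616,14.1])+28*np.array([np.cos(a),np.sin(a)]); print(P)
delta((*P,140),np.pi+a)
E
```

```text
5.4 [587.92695507 201.72713412 142.37261367] [3.14108662e+00 1.27667934e-03 3.10485829e+00] [ 1.19565612 -0.39245081  1.37354233]
[643.84146244  11.124606  ]
shift [-0.0604 -0.1891  0.0091] rz 0.0699
```

View pics/c5.png

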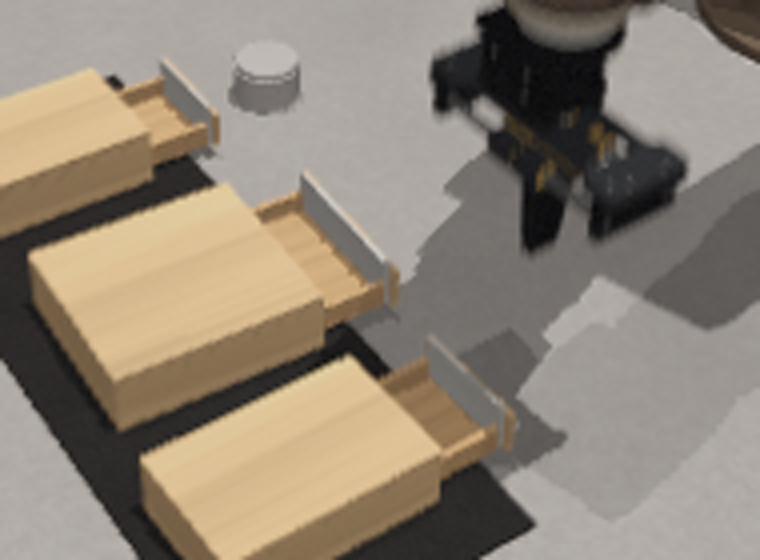

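The narrow tray is home: its lip in the crop at (470,380) stands out about as far as the shut one's at (190,95). Now I move over the wide tray.

{"name": "arm_command", "arguments": {
  "targets": [
    [[0,0,0.01],[-0.01,-0.035,0.0],255],
    [[0,0,0.025],[-0.02,-0.07,0.0],255],
    [[0,0,0.04],[-0.035,-0.11,0.0],255],
    [[0,0,0.055],[-0.05,-0.15,0.0],255],
    [[0,0,0.07],[-0.06,-0.189,0.009],255],
    [[0,0,0.07],[-0.06,-0.189,0.009],255],
    [[0,0,0.07],[-0.06,-0.189,0.03],255],
    [[0,0,0.07],[-0.06,-0.189,0.05],255]
  ]
}}

```text
t: 6.25
eef_pos: [641.2, 10.6, 90.6]
tcp_rot: [3.141, 0.002, 3.034]
ft_force: [0.7, 0.3, 0.0]
opening: 0.004
```

{"name": "arm_command", "arguments": {
  "targets": [
    [[0,0,0],[0,0,0],255],
    [[0,0,0],[0,0,0.005],255]
  ]
}}

```text
t: 6.45
eef_pos: [641.2, 11.0, 86.4]
tcp_rot: [3.141, 0.002, 3.035]
ft_force: [1.0, -0.5, 0.1]
opening: 0.006
```

```bash
python3 - <<'E'
from h import *
s=env.state();print(s['t'],s['eef_pos'],s['tcp_rot'],s['ft_force'])
for n in("scene",):
    p,d=read_camera(n); cv2.imwrite(f'pics/{n}3.png',p)
crop('pics/scene3.png','pics/c6.png',200,150,150,110,5)
a=np.radians(-6.1); P=np.array([616,14.1])+28*np.array([np.cos(a),np.sin(a)]);
delta((*P,30),np.pi+a)
print(proj('scene',s['eef_pos']))
E
```

```text
6.45 [641.22980019  10.95313215  86.37931429] [3.14141802e+00 1.50220074e-03 3.03526091e+00] [ 0.99923429 -0.49174291  0.14704027]
shift [-0.0028  0.0005  0.0557] rz 0.0002
(np.float64(277.5109966453424), np.float64(216.74445642586068))
```

View pics/c6.png

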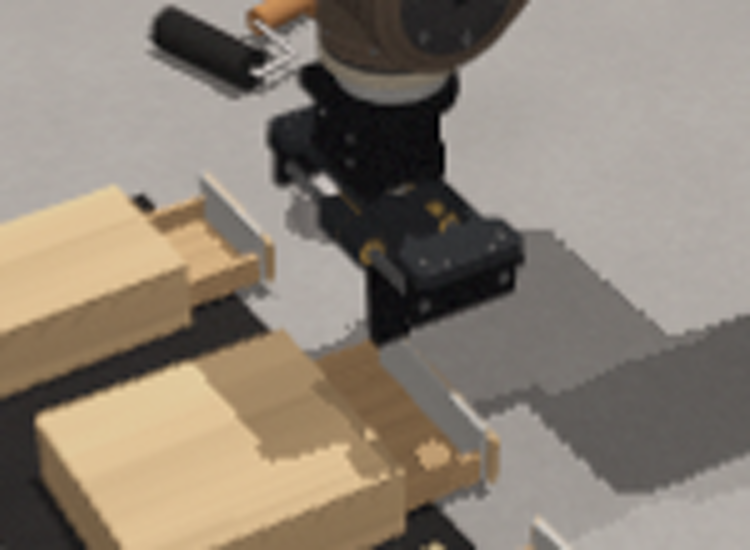

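```bash
python3 - <<'E'
from h import *
f=lambda P:((np.array(proj('scene',P))-[200,150])*5).round(0)
for P in [(641,11,86),(641,11,52),(641,11,30),(616,14,52),(622.7,79,52),(609.2,-50.7,52)]: print(P,f(P))
d=read_camera('top'); cv2.imwrite('pics/top3.png',d[0]); crop('pics/top3.png','pics/c7.png',150,90,180,140,4)
E
```

```text
(641, 11, 86) [388. 334.]
(641, 11, 52) [388. 376.]
(641, 11, 30) [387. 403.]
(616, 14, 52) [422. 363.]
(622.7, 79, 52) [479. 423.]
(609.2, -50.7, 52) [370. 307.]
```

View pics/c7.png

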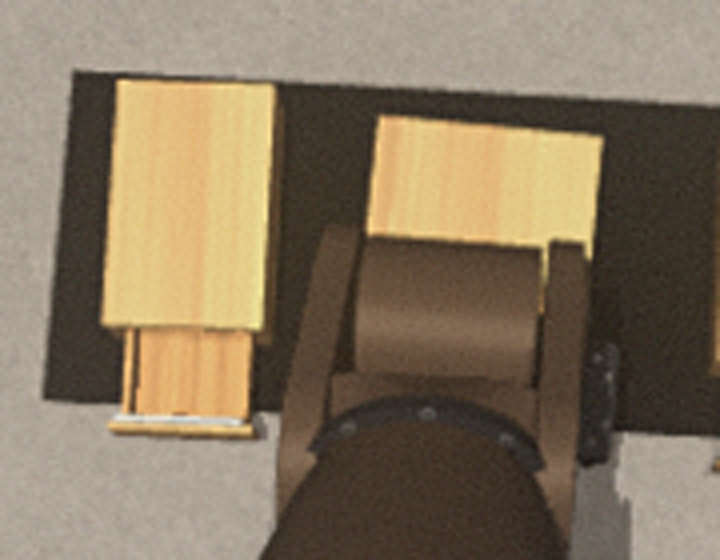

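The projections agree: the tip hangs over the tray, behind the middle of the lip. From above, the pushed tray is home. I'll lower the fingers to z of about 30.

{"name": "arm_command", "arguments": {
  "targets": [
    [[0,0,0],[-0.003,0,0.015],255],
    [[0,0,0],[-0.003,0,0.03],255],
    [[0,0,0],[-0.003,0,0.045],255],
    [[0,0,0],[-0.003,0,0.056],255],
    [[0,0,0],[-0.003,0,0.056],255]
  ]
}}

```text
t: 7.05
eef_pos: [642.7, 10.2, 27.4]
tcp_rot: [3.142, -0.003, 3.035]
ft_force: [0.3, 1.8, 0.7]
opening: 0.004
```

{"name": "arm_command", "arguments": {
  "targets": [
    [[0,0,0],[0.005,0,0],255],
    [[0,0,0],[0.01,0,0],255],
    [[0,0,0],[0.015,0,0],255],
    [[0,0,0],[0.02,0,0],255],
    [[0,0,0],[0.025,0,0],255],
    [[0,0,0],[0.03,0,0],255]
  ]
}}

```text
t: 7.65
eef_pos: [613.9, 13.4, 30.2]
tcp_rot: [3.141, 0.002, 3.035]
ft_force: [2.9, -0.8, 2.0]
opening: 0.002
```

{"name": "arm_command", "arguments": {
  "targets": [
    [[0,0,0],[0.007,0,0],255],
    [[0,0,0],[0.015,0,0],255],
    [[0,0,0],[0.023,0,0],255],
    [[0,0,0],[0.031,0,0],255],
    [[0,0,0],[0.039,0,0],255],
    [[0,0,0],[0.047,0,0],255],
    [[0,0,0],[0.055,0,0],255],
    [[0,0,0],[0.062,0,0],255]
  ]
}}

```text
t: 8.45
eef_pos: [551.5, 20.1, 29.6]
tcp_rot: [3.142, -0.0, 3.035]
ft_force: [2.7, 0.3, 1.4]
opening: 0.004
```

{"name": "arm_command", "arguments": {
  "targets": [
    [[0,0,0],[0.005,0,0],255],
    [[0,0,0],[0.01,0,0],255],
    [[0,0,0],[0.014,0,0],255],
    [[0,0,0],[0.017,0,0],255],
    [[0,0,0],[0.02,0,0],255]
  ]
}}

```text
t: 8.95
eef_pos: [532.1, 22.2, 29.6]
tcp_rot: [3.141, 0.0, 3.035]
ft_force: [3.0, 0.3, 0.5]
opening: 0.005
```

{"name": "arm_command", "arguments": {
  "targets": [
    [[0,0,0],[0.002,0,0],255],
    [[0,0,0],[0.004,0,0],255]
  ]
}}

```text
t: 9.15
eef_pos: [528.2, 22.6, 29.6]
tcp_rot: [3.141, 0.0, 3.035]
ft_force: [2.2, 0.4, 0.3]
opening: 0.006
```

{"name": "arm_command", "arguments": {
  "targets": [
    [[0,0,0],[0.002,0,0],255],
    [[0,0,0],[0.004,0,0],255]
  ]
}}

```text
t: 9.35
eef_pos: [524.2, 23.0, 29.6]
tcp_rot: [3.141, 0.0, 3.035]
ft_force: [2.9, 0.6, 1.0]
opening: 0.002
```

{"name": "arm_command", "arguments": {
  "targets": [
    [[0,0,0],[0.002,0,0],255],
    [[0,0,0],[0.004,0,0],255]
  ]
}}

```text
t: 9.55
eef_pos: [520.2, 23.5, 29.6]
tcp_rot: [3.141, -0.0, 3.035]
ft_force: [2.7, 2.4, -0.7]
opening: 0.007
```

{"name": "arm_command", "arguments": {
  "targets": [
    [[0,0,0],[0.002,0,0],255],
    [[0,0,0],[0.004,0,0],255]
  ]
}}

```text
t: 9.75
eef_pos: [519.0, 23.6, 29.8]
tcp_rot: [3.141, 0.006, 3.035]
ft_force: [18.3, 0.7, -14.1]
opening: 0.004
```

The pull force jumped to 18 N and the fingers stalled, so this is the stop. I'll press once more, then unhook and lift out.

{"name": "arm_command", "arguments": {
  "targets": [
    [[0,0,0],[0.001,0,0],255],
    [[0,0,0],[0.001,0,0],255]
  ]
}}

```text
t: 9.95
eef_pos: [519.0, 23.6, 29.8]
tcp_rot: [3.141, 0.008, 3.035]
ft_force: [17.8, 0.5, -13.5]
opening: 0.004
```

{"name": "arm_command", "arguments": {
  "targets": [
    [[0,0,0],[-0.003,0,0],255],
    [[0,0,0],[-0.01,0,0],255],
    [[0,0,0],[-0.02,0,0],255],
    [[0,0,0],[-0.02,0,0],255],
    [[0,0,0],[-0.02,0,-0.03],255],
    [[0,0,0],[-0.02,0,-0.07],255],
    [[0,0,0],[-0.02,0,-0.11],255],
    [[0,0,0],[-0.02,0,-0.15],255]
  ]
}}

```text
t: 10.75
eef_pos: [534.7, 21.8, 181.1]
tcp_rot: [3.142, -0.001, 3.035]
ft_force: [0.4, -0.9, -0.2]
opening: 0.007
```

{"name": "arm_command", "arguments": {
  "targets": [
    [[0,0,0],[0.03,0,-0.02],255],
    [[0,0,0],[0.06,0,-0.04],255],
    [[0,0,0],[0.09,0,-0.06],255],
    [[0,0,0],[0.09,0,-0.06],255],
    [[0,0,0],[0.09,0,-0.06],255]
  ]
}}

```text
t: 11.25
eef_pos: [445.9, 31.4, 240.0]
tcp_rot: [3.142, 0.001, 3.035]
ft_force: [0.2, -0.4, 0.5]
opening: 0.001
```

```bash
python3 - <<'E'
from h import *
s=env.state();print(s['t'],s['eef_pos'],s['ft_force'])
for n in("scene","top"):
    p,d=read_camera(n); cv2.imwrite(f'pics/{n}4.png',p)
crop('pics/scene4.png','pics/c8.png',170,140,200,150,4)
crop('pics/top4.png','pics/c9.png',150,90,180,140,4)
E
```

```text
11.25 [445.86157787  31.37372444 240.02525973] [ 0.20318156 -0.35802798  0.46233656]
```

View pics/c8.png

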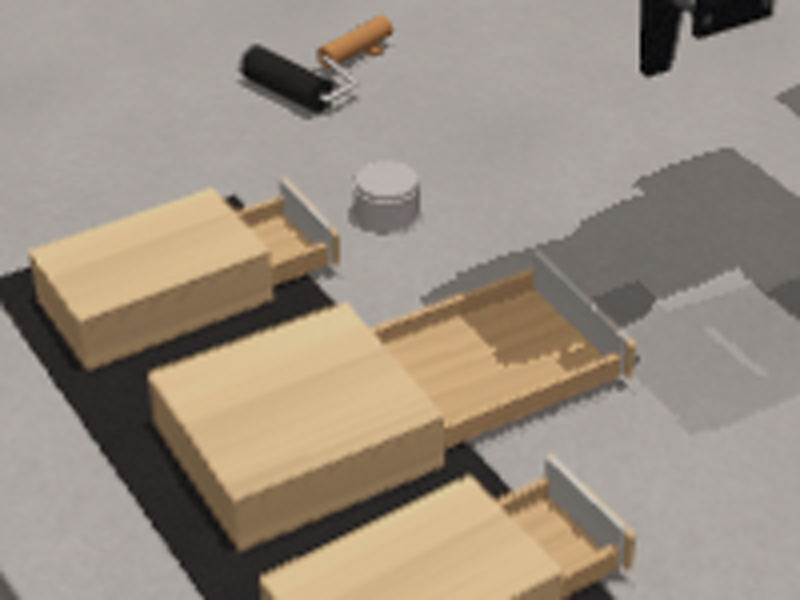

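View pics/c9.png

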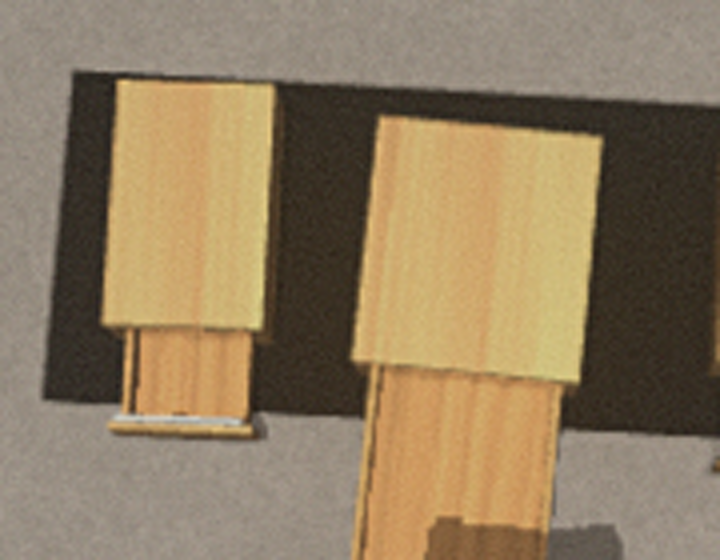

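In the last pictures the wide tray is fully drawn out and the pushed tray is home. The shut tray, tin and roller have not moved, and the gripper touches nothing.

```bash
python3 -c "
from h import *
a=cv2.imread('pics/top0.png').astype(int);b=cv2.imread('pics/top4.png').astype(int);d=abs(a-b).max(2)
for n,(u,v) in dict(tin=(348,238),jar=(117,264),roller=(430,265),shut=(346,205)).items(): print(n,d[v-18:v+18,u-18:u+18].mean().round(1))
print(env.job_done())"
```

```text
tin 12.7
jar 9.9
roller 10.8
shut 12.9
the job is handed in; nothing more can be done
None
```

The job is done and handed in at about 11.4 s of robot time.

- **Narrow tray:** I pushed it home with the closed fingertips on its facing. The push force rose from about 3 N to 28 N at TCP x = 629 mm, where the pictures put the stop. Pictures taken afterwards show it home.
- **Wide tray:** I then hooked the fingertips behind its lip and drew it out. The force rose from about 3 N to 18 N and the fingers stalled after about 107 mm by my estimate, within a few millimetres of the full 110 mm. Holding for another 0.2 s gave no more movement.
- **Everything else:** The last picture shows the shut tray, tin and roller where they stood. Before-and-after differences around those three and the jar were small and alike (10 to 13 grey levels), which I took to be image noise and lighting. I did not look at the jar closely in the final pictures. The gripper ended clear of everything, with the measured force near zero.

No check failed or disagreed beyond the few millimetres of camera error.

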